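# Lay out a sampling kit on its marked tray

### The job

Lay out the sampling kit in the white tray to match its printed layout: the glass beaker standing mouth up on the large double ring, the blue-capped bottle standing upright on the smaller ring with the blue disc, and the blue marker lying inside the long blue outline. The beaker was left to dry upside down: turn it over in two turns, laying it on its side and letting go of it in between, and never let the glass drop. Leave the black marker where it is and do not knock the white-capped bottle.

Things in the scene. Friction and masses are not known exactly. Their poses are not given: they have to be found in the camera images.
- tray: white kit tray, fixed to the bench, 180 mm along its x, 250 mm along its y, rim 14 mm high (17 mm at the grey lips on its two ends) and 4 mm thick; floor 4 mm above the bench. Origin at the centre of its underside, z up. Printed on its floor: two layout cards side by side in its +x half, 128 mm apart (which is at the +y end varies), and a long blue outline in its -x half
- beaker_spot (a point): centre of the large black double ring (59 mm outside, with a small point for the spout) on the beaker's layout card, on the tray floor; axes as the tray's. The card is flat print, of no height
- bottle_spot (a point): centre of the smaller black ring (53 mm outside) with a blue disc in the middle, on the bottle's layout card, on the tray floor; axes as the tray's. Flat print
- marker_spot (a point): centre of the long blue outline (152 x 24 mm) on the tray floor; the outline runs along this point's y (the tray's y). Flat print
- beaker_center (a point): clear glass beaker, 53 mm across the walls (57 mm over the spout at the rim), 66 mm tall, about 60 g, hollow; point at its centre, 33 mm from either end, on its axis. Its z axis points from the closed base to the open mouth, so it points down at the start. It can be gripped across the walls at any yaw; lying on its side its axis is about 27 mm above the bench, and it may roll slowly for some centimetres when let go, until its spout stops it: look again once it lies still
- bottle_center (a point): white screw-cap bottle with a blue cap, 48 mm across, 101 mm tall (straight body to about 70 mm, cap 31 mm across, top 18 mm), about 130 g, standing; point at its centre, half-way up; z up
- marker_center (a point): blue marker pen, 138 mm long (along its y), collider 10 mm wide and 14 mm high, about 15 g, lying flat; point at its centre, 7 mm above what it lies on. It does not roll
- white_cap_bottle: bystander: white bottle with a white cap, 48 mm across, 101 mm tall, standing fast on the bench; origin at the centre of its underside
- black_marker: bystander: black marker, 14 x 138 (along its y) x 16 mm, lying; origin at the centre of its underside
Things that resemble listed ones, but are neither listed nor needed, are in the scene too. What is shaped like the part that bears bottle_center but green or purple is not meant.

How it is judged (in metres and radians):
On the way:
1. the beaker rests on its side, let go (angle between beaker_center's own z axis and vertical between 1.3 and 1.84 rad and height (world z) of beaker_center below 0.045 m and contact force between the fingers and beaker below 0.1 N), for 0.2 s.
At the end, for the whole second after the job is handed in: beaker mouth up on the double ring and blue-capped bottle upright on its ring, each within 9 mm of the centre and 0.1 rad of vertical; blue marker flat, its middle within 9 mm of the long outline's middle and within 0.12 rad of its direction, either way round; all at rest and let go (horizontal distance between beaker_center and beaker_spot below 0.009 m and angle between each of beaker_center, bottle_center's own z axis and vertical below 0.1 rad and z of beaker_center in the frame of beaker_spot below 0.037 m and horizontal distance between bottle_center and bottle_spot below 0.009 m and z of bottle_center in the frame of bottle_spot below 0.055 m and horizontal distance between marker_center and marker_spot below 0.009 m and angle between the y axis of marker_center and the y axis of marker_spot, either way round below 0.12 rad and z of marker_center in the frame of marker_spot below 0.011 m and contact force between the fingers and beaker below 0.1 N and linear speed of each of beaker, blue_bottle, blue_marker below 0.02 m/s and contact force between the fingers and blue_bottle below 0.1 N and contact force between the fingers and blue_marker below 0.1 N); the robot touches nothing.
It fails at once if the glass beaker is dropped (falls free at over 0.8 m/s, about 30 mm) (linear speed of beaker above 0.8 m/s and contact force between the fingers and beaker below 0.1 N).
It fails at once if the black marker is moved more than 15 mm (distance of black_marker from where it was at the start of the episode above 0.015 m).
It fails at once if the white-capped bottle is knocked (with over 8 N) (contact force between anything else and white_cap_bottle above 8 N).
It also fails if it takes over 72 s, if anything falls off the work surface, if the arm or the gripper's body presses on something with over 40 N, if the wrist force passes 120 N, or if a joint passes its speed limit or range.

### The arm

A 6-joint arm with a two-finger parallel gripper is mounted at the origin on a cart in front of the work surface, level with it; the furniture and walls round the work are solid. World frame = base frame: x ahead of the robot, y to its left, z up, the work surface at z = 0. Lengths are in m, angles in degrees, forces in N, time in s.
With the tool pointing down it reaches from about 0.3 to 1 m from the base axis. Payload 5.1 kg.
Tool frame: the origin (TCP) lies at the very end of the fingers, on their centre line; the grasp point (between the pads) lies 19 mm behind it; x points along the fingers, y is the direction in which the jaws open and shut, and the axes are right-handed (so a half turn about x gives the same grasp; the last joint's range is limited). The gripper opens to 95 mm and grips with 3 to 60 N. Pads are 20 mm wide; open, the fingers measure 119 mm over their backs; the gripper's body (75 mm by 180 mm) begins 59 mm behind the grasp point.
Start: joints at [-4.733, 7.093, 94.555, -0, 78.352, -4.733], TCP at [0.65, -0, 0.215] pointing down, gripper open.
Joint ranges: [-149.61, 149.61], [-58.7, 133.49], [1.44, 155.28], [-77.14, 257.14], [18.33, 153.61], [-166.67, 166.67]. Speed limits (degrees/s): [147.25, 147.25, 180, 180, 180, 180].

### API

Orientations are given as a 3x3 rotation matrix whose columns are the frame's x, y, z axes.
In Python, from station import observe, capture, order gives the robot as it stands.
- The arm moves only by the tool servo_tool, never from a script. Its argument "motion" is one flat list of numbers, 7 for each row, row after row: the shift along the world's x, y, z as a fraction of full scale, then the turn, a rotation vector about the world's x, y, z as a fraction of full scale, then the closure, from -1 (fully open) to 1 (shut). A call has 1 to 5 rows; each row shifts and turns the commanded pose from where the row before left it; what a row does not reach is not made up. Full scale, the value 1, is 0.05 m for a shift and 2 rad for a turn. A row lasts 1/8 s, in which the tool goes at most 62.5 mm and 10.7 degrees, less where a joint would pass 70% of its speed; a pose out of reach is approached as far as the arm can. A call with a number of a shift or a turn outside -1 to 1 is refused whole. A call with a gripper value outside its range is refused whole. The fingers move at their own pace and stop on an object; "force" is the grip in N (left out, the last holds). Time passes only in rows, so rows that do not move let the fingers close. It gives the time, the measured TCP pose, the force and the opening at its end, in the units of the state.
- observe(): the state, without advancing time (a new reading comes with each control period).
- capture(name): name is "scene" or "side" or "wrist"; returns a dict with "pixels" (480x640x3 uint8, red, green, blue), "camera_matrix" (3x3 intrinsics, pixels), "rvec" (rotation vector, rad) and "tvec" (3), from world to camera coordinates, as OpenCV has them. Camera axes: x right, y down, z forward; pixel columns grow to the right and rows downward; lengths in m; the calibration is good to about 2 mm. A picture is of the moment at which its call begins. There is no depth.
- order.job_done(): hands the job in, once; it reports no verdict.
The state is a dict: "clock": time; "qpos": joint angles; "dq": joint speeds; "joint_efforts": joint torques, N m; "ee_pos": TCP position; "orientation": TCP orientation; "ft_force": force on the tool from outside, world axes, zero at the start; "wrist_torque": the same for the moment, N m; "grip_width": finger opening in m.
Only numpy, scipy, OpenCV 4.12 (cv2) and the standard library are available. Lean on these libraries where they do the work, as an engineer would, in place of code of your own. Each camera call takes 0.05 s, during which the arm holds its last target.

## Working session

There is one attempt and no reset: what is moved stays moved. The work goes in short steps, Python scripts to look and compute and a tool call to move; the robot and the scene stay as the last step left them, time stands still between calls to the robot, and variables do not carry over. Pictures are saved under pics/ and viewed, and the job is handed in when it is done.

Besides the shell and the picture viewer there is one more tool, called after ">>>" in YAML: its name, and indented under it one key for each argument. servo_tool: Moves the arm, as the interface text tells. Shift numbers are shares of 0.05 m and turn numbers shares of 2 rad, none past 1 either way. Its arguments: {"type":"object","properties":{"motion":{"type":"array","items":{"type":"number","minimum":-1,"maximum":1}},"force":{"type":"number"}},"required":["motion"]}

```bash
ls; mkdir -p pics
cat > h.py <<'E'
import numpy as np, cv2
from station import observe, capture, order
def snap(name,fn):
    c=capture(name); cv2.imwrite('pics/'+fn+'.png',c['pixels'][:,:,::-1]); 
    np.savez('pics/'+fn+'.npz',**{k:np.array(v) for k,v in c.items()}); return c
def load(fn): return np.load('pics/'+fn+'.npz')
def ray(c,u,v):
    R=cv2.Rodrigues(np.array(c['rvec'],float).reshape(3))[0]; t=np.array(c['tvec'],float).reshape(3)
    K=np.array(c['camera_matrix']); d=R.T@np.linalg.solve(K,[u,v,1.]); return -R.T@t,d
def onz(c,u,v,z):
    o,d=ray(c,u,v); return o+d*(z-o[2])/d[2]
def proj(c,p):
    return cv2.projectPoints(np.array(p,float).reshape(-1,3),np.array(c['rvec'],float),np.array(c['tvec'],float),np.array(c['camera_matrix']),None)[0].reshape(-1,2)
def tri(c1,p1,c2,p2):
    o1,d1=ray(c1,*p1);o2,d2=ray(c2,*p2)
    s=np.linalg.lstsq(np.c_[d1,-d2],o2-o1,rcond=None)[0]; a=o1+s[0]*d1;b=o2+s[1]*d2
    return (a+b)/2,np.linalg.norm(a-b)
E
python3 - <<'E'
from h import *
for n in ['scene','side','wrist']:
    c=snap(n,n+'0'); print(n,ray(c,320,240))
s=observe(); print({k:s[k] for k in s})
E
```

```text
pics
scene (array([-0.10082662, -0.70640659,  0.9186064 ]), array([ 0.51968219,  0.54645519, -0.65682795]))
side (array([-0.76235689, -0.48902455,  0.96385203]), array([ 0.78312248,  0.27203602, -0.55942206]))
wrist (array([0.64912941, 0.06804088, 0.38292107]), array([ 0.00422549, -0.23920776, -0.97097977]))
{'clock': 0.15, 'qpos': array([-4.73232266e+00,  7.12458033e+00,  9.46131776e+01,  1.47498528e-04,
        7.83515299e+01, -4.73118606e+00]), 'dq': array([-0.02577727, -0.00297464, -0.12113575, -0.04583726,  0.04578805,
        0.02497728]), 'joint_efforts': array([ 4.52342692e-04, -4.18191254e+01, -3.60470796e+01,  7.75244599e-02,
        4.69156180e-02, -8.73639601e-05]), 'ee_pos': array([6.49523926e-01, 1.45848242e-05, 2.13703420e-01]), 'orientation': array([[-1.55284456e-03,  9.99998794e-01, -2.04608990e-05],
       [ 1.31078982e-04, -2.02573780e-05, -9.99999991e-01],
       [-9.99998786e-01, -1.55284723e-03, -1.31047367e-04]]), 'ft_force': array([-0.42662286, -0.09980939, -0.56265835]), 'wrist_torque': array([-0.00077206, -0.00426312,  0.02771248]), 'grip_width': 0.09515802641535472}
```

View pics/scene0.png

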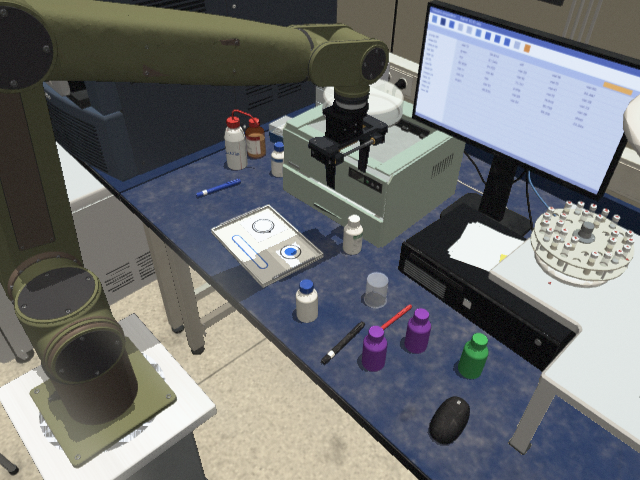

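View pics/side0.png

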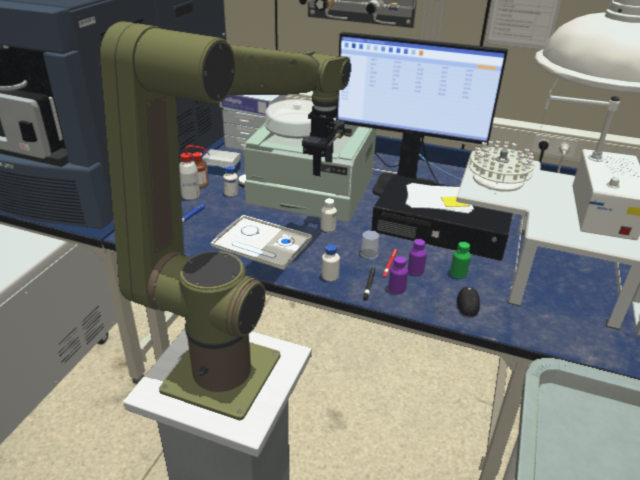

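View pics/wrist0.png

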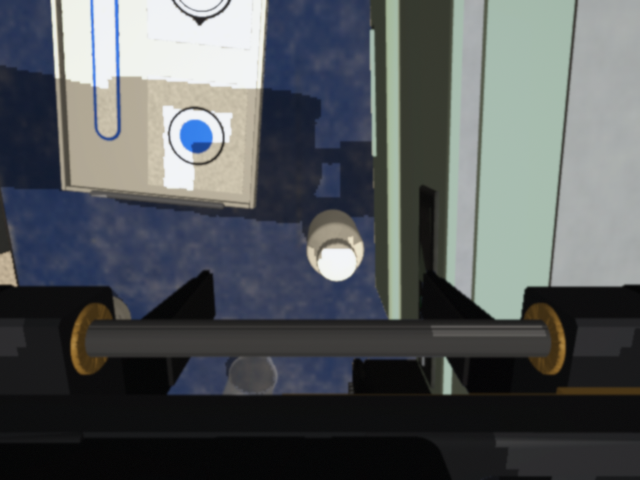

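Run:
```python
from h import *
a=cv2.imread('pics/scene0.png')[100:380,180:500]; cv2.imwrite('pics/z1.png',cv2.resize(a,(800,700))[:600] if 0 else cv2.resize(a,(685,600),interpolation=cv2.INTER_CUBIC))
a=cv2.imread('pics/side0.png')[150:310,160:440]; cv2.imwrite('pics/z2.png',cv2.resize(a,(800,457),interpolation=cv2.INTER_CUBIC))
```

```text
(no output)
```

View pics/z1.png

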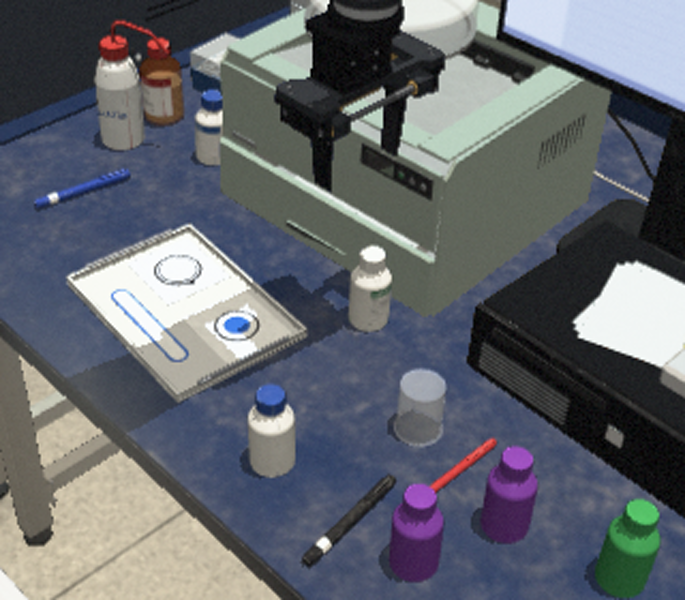

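View pics/z2.png

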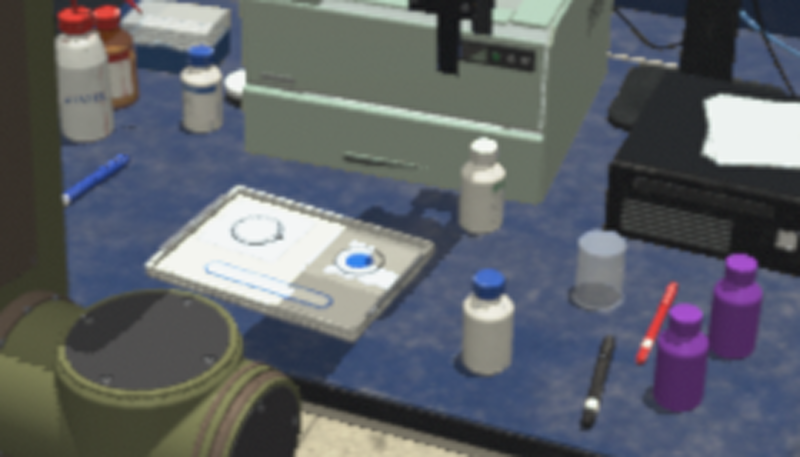

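Run:
```python
from h import *
c=load('scene0');s=load('side0');w=load('wrist0')
Z1=lambda x,y:(180+x*320/685,100+y*280/600)
Z2=lambda x,y:(160+x*.35,150+y*.35)
def two(n,a,b,z):
    a=Z1(*a);b=Z2(*b); p,e=tri(c,a,s,b); print(n,p.round(4),round(e,4),'onz',onz(c,*a,z).round(4),onz(s,*b,z).round(4))
two('bluecap top',(271,395),(488,279),.101)
two('whitecap top',(373,254),(484,146),.101)
two('beaker top',(423,380),(603,240),.066)
two('beaker bot',(417,431),(597,294),0)
two('bspot',(178,270),(257,231),.004)
two('botspot',(236,324),(358,261),.004)
two('mk end1',(37,202),(66,200),.01)
two('mk end2',(130,175),(127,158),.01)
two('bk end1',(306,558),(590,420),.01)
two('bk end2',(392,482),(611,340),.01)
two('red1',(435,488),(643,357),.01)
two('red2',(494,442),(673,287),.01)
two('purple1 top',(422,495),(686,312),.101)
two('purple2 top',(518,458),(742,262),.101)
two('outl1',(120,293),(209,265),.004)
two('outl2',(180,356),(327,303),.004)
two('farblue',(211,98),(203,52),.101)
im=w['pixels']
print('wrist bot',onz(w,196,136,.004),'white',onz(w,337,262,.101), 'beaker base',onz(w,253,375,.066))
# box edges
two('box near corner bot',(430,312),(527,198),0)
two('box left bot',(222,192),(248,150),0)
```

```text
bluecap top [ 0.4335 -0.1055  0.0926] 0.0002 onz [ 0.4279 -0.1118  0.101 ] [ 0.422  -0.1091  0.101 ]
whitecap top [ 0.6673 -0.019   0.095 ] 0.0006 onz [ 0.662  -0.0237  0.101 ] [ 0.6569 -0.0226  0.101 ]
beaker top [ 0.5818 -0.1785  0.0663] 0.0025 onz [ 0.5831 -0.1769  0.066 ] [ 0.5807 -0.1795  0.066 ]
beaker bot [ 0.5762 -0.1811 -0.0007] 0.0049 onz [ 0.5739 -0.1841  0.    ] [ 0.578 -0.179  0.   ]
bspot [ 5.517e-01  2.010e-01 -1.000e-04] 0.0004 onz [0.549  0.1972 0.004 ] [0.5459 0.1978 0.004 ]
botspot [5.398e-01 7.570e-02 3.000e-04] 0.0011 onz [0.5377 0.0732 0.004 ] [0.5342 0.0729 0.004 ]
mk end1 [0.4753 0.3902 0.0387] 0.0001 onz [0.494  0.4259 0.01  ] [0.5137 0.4175 0.01  ]
mk end2 [0.631  0.4079 0.0009] 0.0031 onz [0.6224 0.3945 0.01  ] [0.6201 0.4014 0.01  ]
bk end1 [ 0.3656 -0.2316  0.0117] 0.002 onz [ 0.367  -0.2297  0.01  ] [ 0.3667 -0.2321  0.01  ]
bk end2 [ 0.5008 -0.2159  0.0035] 0.0018 onz [ 0.496  -0.2203  0.01  ] [ 0.4932 -0.2169  0.01  ]
red1 [ 0.5557 -0.2346 -0.0444] 0.0122 onz [ 0.5227 -0.2552  0.01  ] [ 0.4784 -0.2535  0.01  ]
red2 [ 0.6262 -0.2487 -0.0037] 0.0002 onz 
[... 156 characters left out ...]
ple2 top [ 0.5491 -0.3261  0.0962] 0.0009 onz [ 0.545  -0.3287  0.101 ] [ 0.5423 -0.3266  0.101 ]
outl1 [ 0.4756  0.2196 -0.0039] 0.003 onz [0.4696 0.2097 0.004 ] [0.4674 0.2156 0.004 ]
outl2 [0.4549 0.0744 0.0026] 0.0024 onz [0.4549 0.0747 0.004 ] [0.4517 0.0722 0.004 ]
farblue [0.7408 0.3596 0.0992] 0.0002 onz [0.7389 0.3572 0.101 ] [0.7379 0.358  0.101 ]
wrist bot [0.53573722 0.07399899 0.004     ] white [ 0.66302926 -0.01828438  0.101     ] beaker base [ 0.59017228 -0.13547247  0.066     ]
box near corner bot [ 0.7397 -0.0521 -0.0094] 0.0079 onz [ 0.7277 -0.0632  0.    ] [ 0.7304 -0.0525 -0.    ]
box left bot [0.6897 0.2798 0.0107] 0.0003 onz [0.6993 0.2917 0.    ] [0.7059 0.2883 0.    ]
```

>>> servo_tool:
  motion: [-0.7,1,0,0,0,0,-1,-0.7,1,0,0,0,0,-1,-0.7,1,0,0,0,0,-1,0,0,0,0,0,0,-1,0,0,0,0,0,0,-1]
  force: 15

```text
clock: 0.78
ee_pos: [0.5451, 0.1499, 0.2146]
orientation: [[0.0, 1.0, 0.001], [-0.0, 0.001, -1.0], [-1.0, 0.0, 0.0]]
ft_force: [0.1, -0.5, 0.2]
grip_width: 0.095
```

Run:
```python
from h import *
c=snap('wrist','w1'); s=snap('scene','s1'); print(observe()['ee_pos'],observe()['clock'])
```

```text
[0.54559325 0.14906419 0.21455469] 0.875
```

View pics/w1.png

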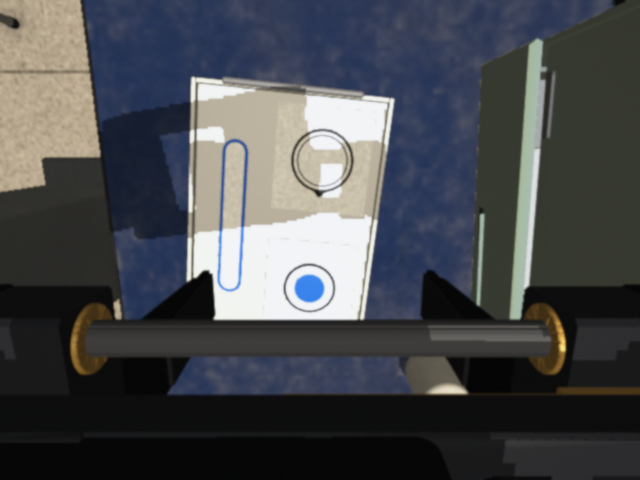

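Run:
```python
from h import *
w=load('w1');p=w['pixels'].astype(int)
blue=((p[:,:,2]-p[:,:,0]>40)&(p[:,:,2]>110)).astype(np.uint8)
n,l,st,ce=cv2.connectedComponentsWithStats(blue)
for i in range(1,n):
    if st[i,4]>60:print(st[i],ce[i])
g=cv2.cvtColor(w['pixels'],cv2.COLOR_RGB2GRAY)
dark=(g<70).astype(np.uint8)
n,l,st,ce=cv2.connectedComponentsWithStats(dark)
for i in range(1,n):
    if st[i,4]>60 and 180<ce[i][0]<400:
        print('dark',st[i],ce[i], onz(w,st[i,0]+st[i,2]/2-.5,st[i,1]+st[i,3]/2-.5,.004))
def P(u,v):return onz(w,u,v,.004)
a=P(235,140);b=P(230,291);print('outline',a,b,(a+b)/2,np.linalg.norm(a-b),np.degrees(np.arctan2(*(a-b)[:2])))
r=P(322,160);q=P(309,288);print(r,q,np.linalg.norm(r-q),np.degrees(np.arctan2(*(r-q)[:2])))
```

```text
[217 139  31 153 933] [231.88853162 220.36870311]
[294 274  31  29 707] [308.91937765 287.95756719]
dark [     0      0    640    480 228509] [335.99309874 259.16101773] [0.54637709 0.12467271 0.004     ]
outline [0.46757348 0.22008581 0.004     ] [0.45491785 0.07044568 0.004     ] [0.46124567 0.14526574 0.004     ] 0.15017434036515626 4.8342167706043115
[0.54864027 0.20182385 0.004     ] [0.53572114 0.07369795 0.004     ] 0.12877558779512893 5.75776290243451
```

>>> servo_tool:
  motion: [0,0.9,0,0,0,0,-0.4,0,0.9,0,0,0,0,-0.4,0,0.9,0,0,0,0,-0.4,0,0.9,0,0,0,0,-0.4,0,0,0,0,0,0,-0.4]

```text
clock: 1.5
ee_pos: [0.5456, 0.3312, 0.214]
orientation: [[-0.001, 1.0, 0.001], [-0.0, 0.001, -1.0], [-1.0, -0.001, 0.0]]
ft_force: [-0.2, -1.1, -0.0]
grip_width: 0.0669
```

Run:
```python
from h import *
c=snap('wrist','w2'); print(observe()['ee_pos'],observe()['clock'])
w=c;p=w['pixels'].astype(int)
blue=((p[:,:,2]-p[:,:,0]>70)&(p[:,:,2]>110)).astype(np.uint8)
n,l,st,ce=cv2.connectedComponentsWithStats(blue)
for i in range(1,n):
    if st[i,4]>60:
        ys,xs=np.where(l==i);r=cv2.minAreaRect(np.c_[xs,ys].astype(np.float32));print(st[i],ce[i],r)
```

```text
[0.54567164 0.32980074 0.21400355] 1.55
[258 101  19  13 189] [267.4021164  106.50793651] ((267.1081237792969, 106.35135650634766), (18.741485595703125, 10.52153491973877), 9.462321281433105)
[ 293  105  116   34 1819] [350.52831226 122.05002749] ((350.0480651855469, 121.92420959472656), (118.00055694580078, 16.528743743896484), 10.56101131439209)
[ 578  167   41   42 1277] [598.01801096 187.59984338] ((597.7500610351562, 187.74998474121094), (36.06244659423828, 43.84062194824219), 45.0)
[248 356   5  38  62] [249.96774194 374.59677419] ((249.99781799316406, 374.5332336425781), (1.6629749536514282, 37.11760711669922), 3.814074993133545)
```

View pics/w2.png

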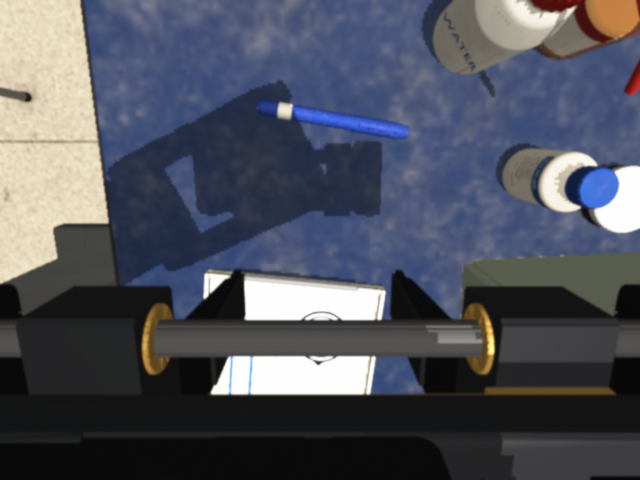

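Run:
```python
from h import *
w=load('w2')
a=onz(w,257.5,105.5,.008);b=onz(w,408.5,132,.008);print(a,b,(a+b)/2,np.linalg.norm(a-b),np.degrees(np.arctan2(b[1]-a[1],b[0]-a[0])))
for q in [(460,34),(505,165),(462,262)]: print(onz(w,*q,0))
```

```text
[0.49059816 0.43155838 0.008     ] [0.62805372 0.40863485 0.008     ] [0.55932594 0.42009662 0.008     ] 0.13935393476087382 -9.468110986019946
[0.67063819 0.49244247 0.        ]
[0.72354474 0.37856805 0.        ]
[0.69114929 0.281925   0.        ]
```

>>> servo_tool:
  motion: [0.034,0.225,-0.385,0,0,0.0878,-0.4,0.034,0.225,-0.385,0,0,0.0878,-0.4,0.034,0.225,-0.385,0,0,0.0878,-0.4,0.034,0.225,-0.385,0,0,0.0878,-0.4,0.034,0.225,-0.385,0,0,0.0878,-0.4]

```text
clock: 2.17
ee_pos: [0.5547, 0.3843, 0.1177]
orientation: [[0.0, 0.636, 0.771], [-0.001, 0.771, -0.636], [-1.0, -0.0, 0.0]]
ft_force: [-0.3, 0.6, -0.1]
grip_width: 0.0669
```

>>> servo_tool:
  motion: [0.034,0.225,-0.385,0,0,0.0878,-0.4,0.034,0.225,-0.385,0,0,0.0878,-0.4,0.034,0.225,-0.385,0,0,0.0878,-0.4,0,0,0,0,0,0,-0.4,0,0,0,0,0,0,-0.4]

```text
clock: 2.8
ee_pos: [0.5596, 0.4188, 0.0614]
orientation: [[0.001, 0.169, 0.986], [0.0, 0.986, -0.169], [-1.0, 0.0, 0.001]]
ft_force: [0.1, -0.1, 0.6]
grip_width: 0.0668
```

>>> servo_tool:
  motion: [0,0.01,-0.6,0,0,0,-0.4,0,0.01,-0.5,0,0,0,-0.4,0,0,-0.03,0,0,0,-0.4,0,0,0,0,0,0,0.5,0,0,0,0,0,0,1]

```text
clock: 3.42
ee_pos: [0.5599, 0.4216, 0.0064]
orientation: [[0.003, 0.166, 0.986], [0.002, 0.986, -0.166], [-1.0, 0.002, 0.002]]
ft_force: [-0.4, 1.6, 1.1]
grip_width: 0.052
```

>>> servo_tool:
  motion: [0,0,0,0,0,0,1,0,0,0,0,0,0,1,0,0,0,0,0,0,1,0,0,0,0,0,0,1]

```text
clock: 3.92
ee_pos: [0.5585, 0.421, 0.0041]
orientation: [[-0.0, 0.165, 0.986], [-0.0, 0.986, -0.165], [-1.0, -0.0, -0.0]]
ft_force: [-0.6, -0.1, 0.7]
grip_width: 0.0117
```

>>> servo_tool:
  motion: [0,0,0.6,0,0,0,1,0,0,0.6,0,0,0,1,-0.217,-0.613,0,0,0,-0.0833,1,-0.217,-0.613,0,0,0,-0.0833,1,-0.217,-0.613,0,0,0,-0.0833,1]

```text
clock: 4.55
ee_pos: [0.5256, 0.3282, 0.0642]
orientation: [[0.0, 0.622, 0.783], [-0.0, 0.783, -0.622], [-1.0, -0.0, 0.0]]
ft_force: [-0.6, -0.4, -1.3]
grip_width: 0.0107
```

>>> servo_tool:
  motion: [-0.217,-0.613,0,0,0,-0.0833,1,-0.217,-0.613,0,0,0,-0.0833,1,-0.217,-0.613,0,0,0,-0.0833,1,-0.217,-0.613,0,0,0,-0.0833,1,-0.217,-0.613,0,0,0,-0.0833,1]

```text
clock: 5.18
ee_pos: [0.4713, 0.1748, 0.0642]
orientation: [[0.0, 0.998, 0.067], [-0.0, 0.067, -0.998], [-1.0, 0.0, 0.0]]
ft_force: [0.1, 0.3, 1.0]
grip_width: 0.0106
```

>>> servo_tool:
  motion: [-0.217,-0.613,0,0,0,-0.0833,1,0,0,0,0,0,0,1,0,0,0,0,0,0,1]

```text
clock: 5.55
ee_pos: [0.4614, 0.1455, 0.0645]
orientation: [[0.001, 0.996, -0.093], [0.0, -0.093, -0.996], [-1.0, 0.001, -0.001]]
ft_force: [0.1, -0.1, 0.5]
grip_width: 0.011
```

Run:
```python
from h import *
c=snap('wrist','w3'); s=snap('scene','s3');print(observe()['ee_pos'],observe()['clock'])
print(proj(s,[.461,.145,.004]))
a=s['pixels'][200:320,180:340,::-1]; cv2.imwrite('pics/z3.png',cv2.resize(a,(800,600),interpolation=cv2.INTER_CUBIC))
```

```text
[0.46140442 0.14584391 0.06439639] 5.65
[[248.57292837 250.66450896]]
```

View pics/w3.png

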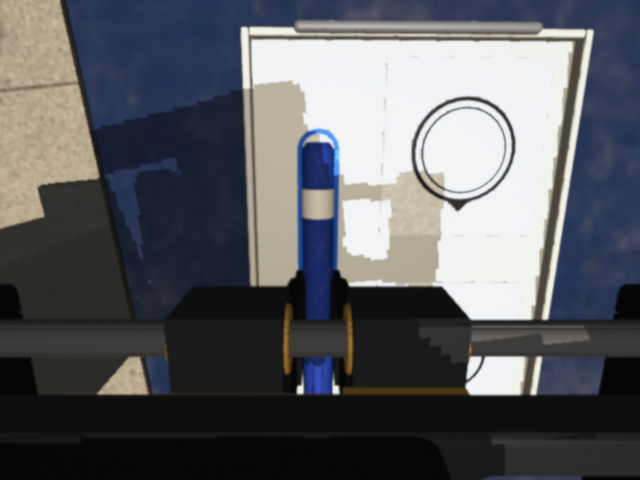

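View pics/z3.png

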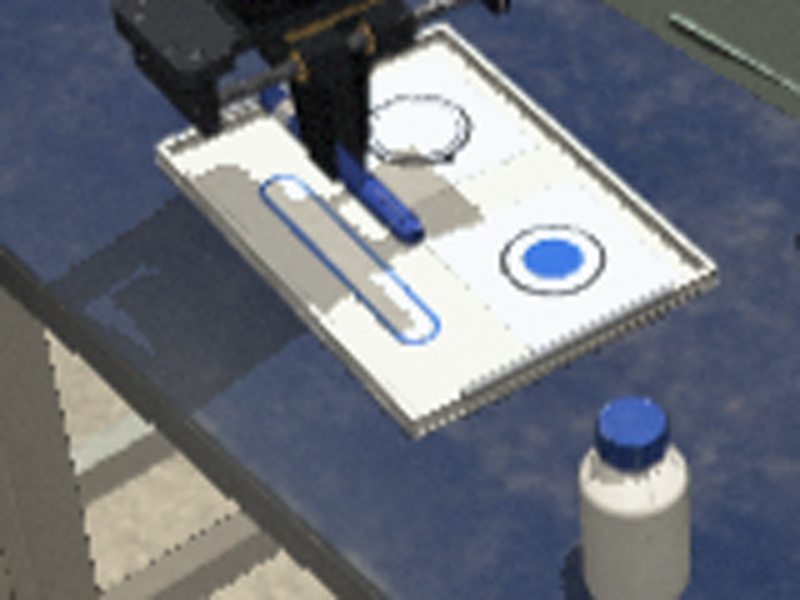

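Run:
```python
from h import *
w=load('w3'); print(onz(w,317,143,.070),onz(w,464,149.5,.004),onz(w,318,130,.004),onz(w,318,262,.004))
```

```text
[0.46678442 0.21308577 0.07      ] [0.54934669 0.20167549 0.004     ] [0.46795704 0.22003285 0.004     ] [0.46073692 0.14316545 0.004     ]
```

>>> servo_tool:
  motion: [0,0,-0.6,0,0,0,1,0,0,-0.4,0,0,0,1,0,0,-0.13,0,0,0,1,0,0,0,0,0,0,1,0,0,0,0,0,0,0.2]

```text
clock: 6.28
ee_pos: [0.4615, 0.1456, 0.0081]
orientation: [[0.001, 0.996, -0.093], [0.0, -0.093, -0.996], [-1.0, 0.001, -0.0]]
ft_force: [-0.4, 0.2, 0.1]
grip_width: 0.016
```

>>> servo_tool:
  motion: [0,0,0,0,0,0,0.2,0,0,0,0,0,0,0.2,0,0,0.4,0,0,0,0.1,0,0,0.8,0,0,0,0,0,0,0.8,0,0,0,-0.4]

```text
clock: 6.9
ee_pos: [0.4605, 0.145, 0.1085]
orientation: [[-0.001, 0.996, -0.094], [-0.0, -0.094, -0.996], [-1.0, -0.001, 0.0]]
ft_force: [0.5, -0.1, -0.4]
grip_width: 0.0528
```

>>> servo_tool:
  motion: [0.066,-0.7,0.5,0,0,-0.082,-0.4,0.066,-0.7,0.5,0,0,-0.082,-0.4,0.066,-0.7,0.5,0,0,-0.082,-0.6,0.066,-0.7,0.4,0,0,-0.082,-0.6,0.066,-0.7,0.3,0,0,-0.082,-0.6]

```text
clock: 7.52
ee_pos: [0.4777, -0.0311, 0.219]
orientation: [[0.002, 0.606, -0.796], [-0.0, -0.796, -0.606], [-1.0, 0.001, -0.001]]
ft_force: [0.3, 0.0, 0.3]
grip_width: 0.0762
```

>>> servo_tool:
  motion: [0.066,-0.7,0.2,0,0,-0.082,-0.7,0.066,-0.7,0,0,0,-0.082,-0.7,0.066,-0.7,0,0,0,-0.082,-0.7,0.066,-0.7,0,0,0,-0.082,-0.7,0,0,0,0,0,0,-0.7]

```text
clock: 8.15
ee_pos: [0.4905, -0.1716, 0.2275]
orientation: [[-0.0, -0.003, -1.0], [0.0, -1.0, 0.003], [-1.0, -0.0, 0.0]]
ft_force: [-0.4, -0.3, 0.3]
grip_width: 0.0808
```

Run:
```python
from h import *
c=snap('wrist','w4'); s=snap('scene','s4');d=snap('side','d4');print(observe()['ee_pos'],observe()['clock'],observe()['qpos'].round(1),observe()['orientation'].round(3))
```

```text
[ 0.49048067 -0.16928868  0.22751422] 8.3 [-25.  -10.2 110.2   0.   80.   64.9] [[-0.     0.002 -1.   ]
 [ 0.001 -1.    -0.002]
 [-1.    -0.001  0.   ]]
```

View pics/w4.png

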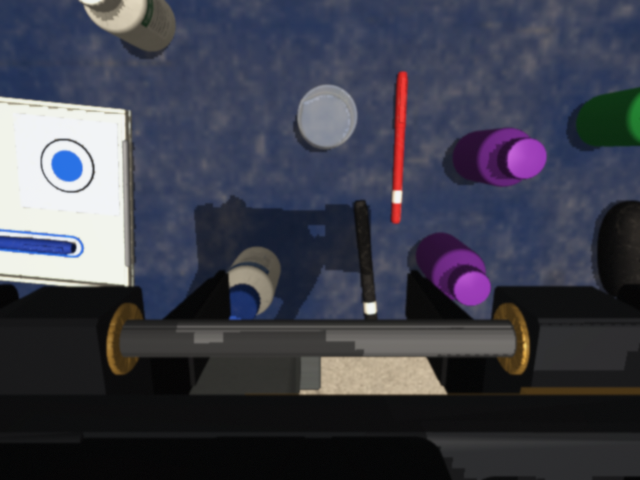

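View pics/d4.png

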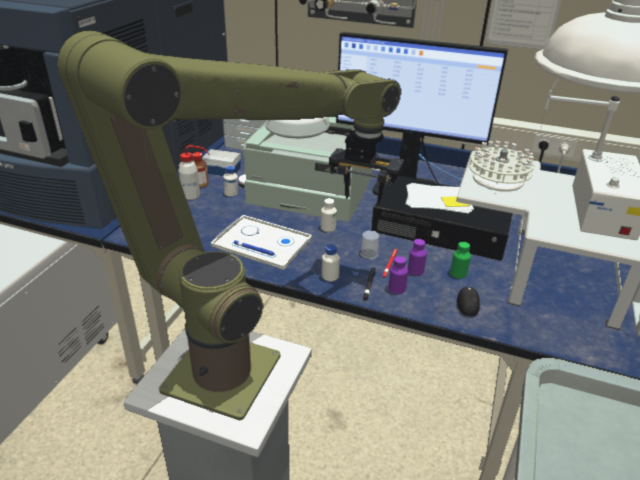

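View pics/s4.png

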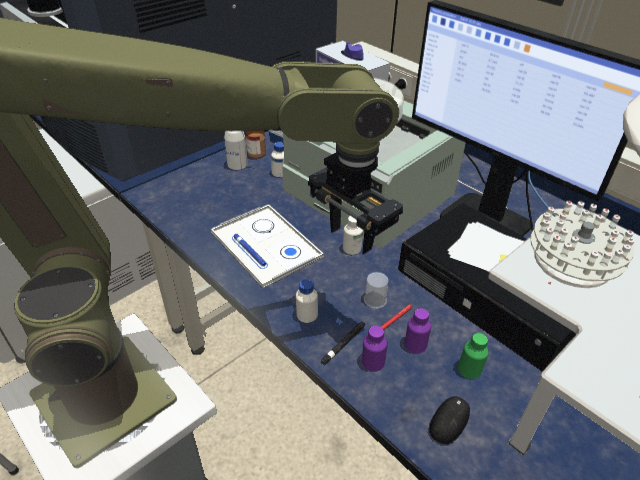

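Run:
```python
from h import *
w=load('w4');s=load('s4');d=load('d4')
print(onz(w,328,110,.066), onz(w,329,121,0))
for q in [(402,272),(556,368)]: print('box',onz(s,*q,0))
for q in [(402,250),(560,345)]: print('boxtop',onz(s,*q,.06))
for q in [(255,300),(245,303)]: print(onz(w,*q,.101))
print('botspot',onz(w,67,166,.004),'bk',onz(w,361,203,.016),onz(w,371,315,.016),'red',onz(w,402,73,.01),onz(w,396,220,.01),'white',onz(w,95,0,.101))
a=w['pixels'][60:260,220:440,::-1]; cv2.imwrite('pics/z4.png',cv2.resize(a,(660,600),interpolation=cv2.INTER_CUBIC))
```

```text
[ 0.58231943 -0.17940253  0.066     ] [ 0.57719639 -0.18202461  0.        ]
box [ 0.69400849 -0.16354956  0.        ]
box [ 0.71456999 -0.56314241  0.        ]
boxtop [ 0.69948446 -0.14984714  0.06      ]
boxtop [ 0.71850119 -0.54985682  0.06      ]
[ 0.43491045 -0.12052241  0.101     ]
[ 0.43235456 -0.11238594  0.101     ]
botspot [0.53559905 0.07426119 0.004     ] bk [ 0.50010493 -0.21291774  0.016     ] [ 0.38263653 -0.22608898  0.016     ] red [ 0.61844066 -0.24815938  0.01      ] [ 0.48206237 -0.24880914  0.01      ] white [ 0.65033678 -0.02223414  0.101     ]
```

View pics/z4.png

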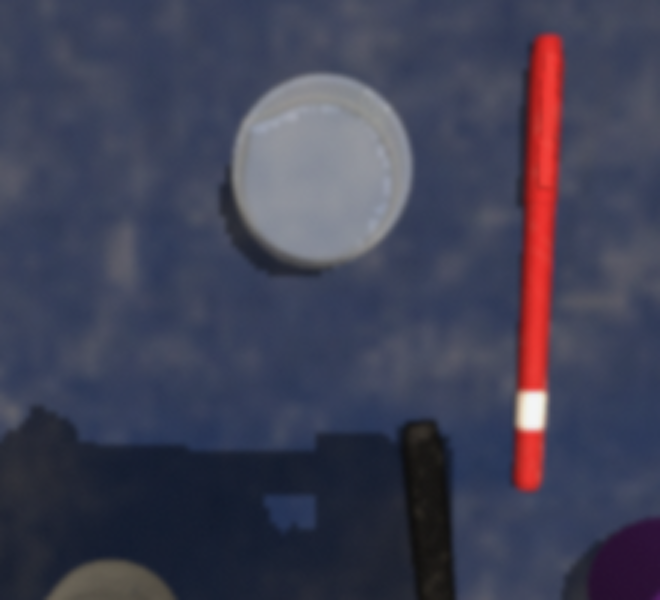

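Run:
```python
from h import *
s=load('s4');w=load('w2')
for q in [(120,192),(180,162),(235,168),(278,175)]: print(q,onz(s,*q,0))
print(onz(w,90,10,0),onz(w,330,3,0))
```

```text
(120, 192) [0.3427859  0.59371283 0.        ]
(180, 162) [5.54012182e-01 6.15720891e-01 1.11022302e-16]
(235, 168) [0.66070778 0.4765939  0.        ]
(278, 175) [ 7.34580799e-01  3.60502189e-01 -1.11022302e-16]
[0.34604549 0.51128789 0.        ] [0.55549222 0.51692505 0.        ]
```

>>> servo_tool:
  motion: [-0.134,-0.09,0,0,0,0.0873,-1,-0.134,-0.09,0,0,0,0.0873,-1,-0.134,-0.09,0,0,0,0.0873,-1,-0.134,-0.09,0,0,0,0.0873,-1,-0.134,-0.09,0,0,0,0.0873,-1]

```text
clock: 8.93
ee_pos: [0.457, -0.1913, 0.2277]
orientation: [[0.0, 0.772, -0.636], [0.0, -0.636, -0.772], [-1.0, 0.0, -0.0]]
ft_force: [-0.5, -0.6, -0.2]
grip_width: 0.0953
```

>>> servo_tool:
  motion: [-0.134,-0.09,0,0,0,0.0873,-1,-0.134,-0.09,0,0,0,0.0873,-1,-0.134,-0.09,0,0,0,0.0873,-1,-0.134,-0.09,0,0,0,0.0873,-1,0,0,0,0,0,0,-1]

```text
clock: 9.55
ee_pos: [0.4303, -0.2095, 0.2277]
orientation: [[0.0, 1.0, 0.0], [0.0, 0.0, -1.0], [-1.0, 0.0, -0.0]]
ft_force: [-0.3, -0.3, 0.5]
grip_width: 0.0953
```

Run:
```python
from h import *
w=snap('wrist','w5');o=observe();print(o['ee_pos'],o['clock'],o['qpos'].round(1))
p=w['pixels'].astype(int)
blue=((p[:,:,2]-p[:,:,0]>80)&(p[:,:,2]>110)).astype(np.uint8)
n,l,st,ce=cv2.connectedComponentsWithStats(blue)
for i in range(1,n):
    if st[i,4]>60:print(st[i],ce[i],onz(w,*ce[i],.101))
```

```text
[ 0.43048309 -0.20956697  0.22774133] 9.6 [-32.4 -15.8 114.9   0.   80.9 -32.4]
[ 295   72   41   42 1330] [315.11954887  92.43609023] [ 0.42800316 -0.10718476  0.101     ]
```

View pics/w5.png

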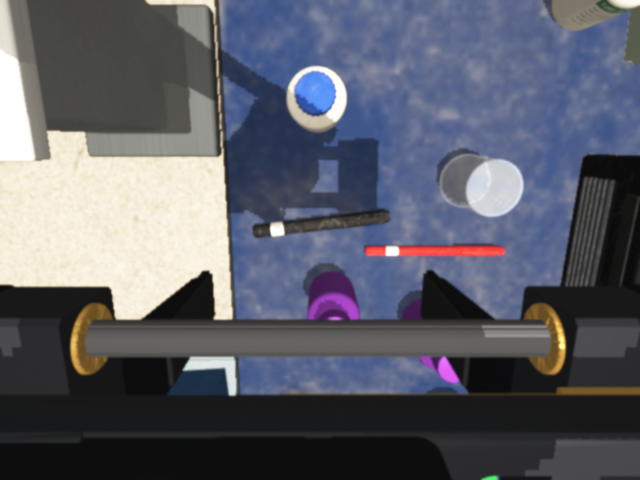

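>>> servo_tool:
  motion: [-0.017,0.683,0,0,0,0,-1,-0.017,0.683,0,0,0,0,-1,-0.017,0.683,0,0,0,0,-1,0,0,-0.7,0,0,0,-1,0,0,-0.9,0,0,0,-1]

```text
clock: 10.22
ee_pos: [0.4292, -0.1072, 0.1484]
orientation: [[0.004, 1.0, 0.0], [-0.001, 0.0, -1.0], [-1.0, 0.004, 0.001]]
ft_force: [-0.2, -0.3, -0.4]
grip_width: 0.0952
```

>>> servo_tool:
  motion: [0,0,-0.9,0,0,0,-1,0,0,-0.9,0,0,0,-1,0,0,-0.36,0,0,0,-1,0,0,0,0,0,0,0,0,0,0,0,0,0,0.3]
  force: 20

```text
clock: 10.85
ee_pos: [0.4288, -0.1079, 0.0408]
orientation: [[0.002, 1.0, 0.0], [-0.001, 0.0, -1.0], [-1.0, 0.002, 0.001]]
ft_force: [0.4, 0.2, 0.8]
grip_width: 0.08
```

>>> servo_tool:
  motion: [0,0,0,0,0,0,0.3,0,0,0,0,0,0,0.3,0,0,0,0,0,0,0.3,0,0,0,0,0,0,0.3]

```text
clock: 11.35
ee_pos: [0.4283, -0.1081, 0.0401]
orientation: [[0.001, 1.0, 0.001], [-0.0, 0.001, -1.0], [-1.0, 0.001, 0.0]]
ft_force: [0.6, -0.4, 0.7]
grip_width: 0.0471
```

>>> servo_tool:
  motion: [0,0,0.8,0,0,0,0.3,0.43,0.726,0,0,0,0,0.3,0.43,0.726,0,0,0,0,0.3,0.43,0.726,0,0,0,0,0.3,0.43,0.726,0,0,0,0,0.3]

```text
clock: 11.98
ee_pos: [0.5139, 0.0385, 0.0791]
orientation: [[-0.001, 1.0, 0.001], [-0.0, 0.001, -1.0], [-1.0, -0.001, 0.0]]
ft_force: [0.9, -1.1, -2.1]
grip_width: 0.047
```

>>> servo_tool:
  motion: [0.43,0.726,0,0,0,0,0.3,0,0,0,0,0,0,0.3,0,0,0,0,0,0,0.3]

```text
clock: 12.35
ee_pos: [0.5344, 0.0732, 0.0789]
orientation: [[-0.002, 1.0, 0.001], [-0.001, 0.001, -1.0], [-1.0, -0.002, 0.001]]
ft_force: [-0.1, -0.1, -1.8]
grip_width: 0.0471
```

Run:
```python
from h import *
s=snap('scene','s6');d=snap('side','d6');o=observe();print(o['ee_pos'],o['clock'],o['ft_force'],o['grip_width'])
print(proj(s,[.536,.0738,.004]),proj(d,[.536,.0738,.004]))
a=np.hstack([cv2.resize(s['pixels'][170:310,200:340,::-1],(400,400),interpolation=3),cv2.resize(d['pixels'][160:300,220:360,::-1],(400,400),interpolation=3)]); cv2.imwrite('pics/z6.png',a)
```

```text
[0.53445182 0.07271112 0.07913474] 12.45 [ 0.14954721 -0.13317798 -1.19668683] 0.04701203081510709
[[289.59405296 251.37971586]] [[285.2738451  240.98145281]]
```

View pics/z6.png

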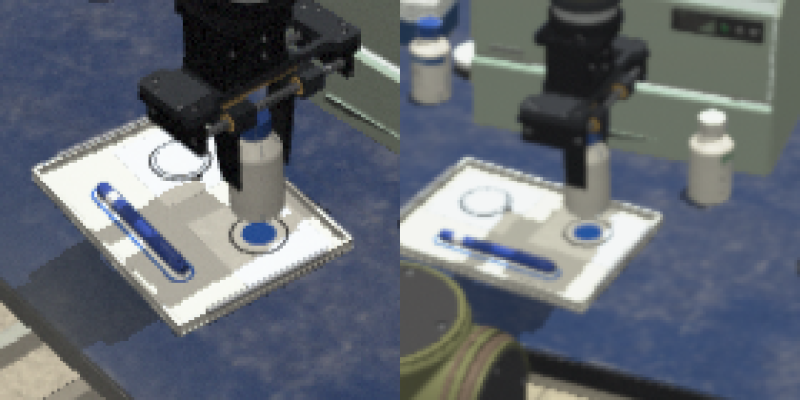

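>>> servo_tool:
  motion: [0.024,0.01,-0.4,0,0,0,0.3,0,0,-0.25,0,0,0,0.3,0,0,-0.05,0,0,0,0.3,0,0,0,0,0,0,0.3,0,0,0,0,0,0,-0.3]

```text
clock: 13.08
ee_pos: [0.5366, 0.074, 0.0446]
orientation: [[0.0, 1.0, 0.001], [0.0, 0.001, -1.0], [-1.0, 0.0, -0.0]]
ft_force: [0.4, -1.3, 0.2]
grip_width: 0.0531
```

>>> servo_tool:
  motion: [0,0,0,0,0,0,-0.4,0,0,0,0,0,0,-0.6,0,0,0.6,0,0,0,-0.6,0,0,1,0,0,0,-0.7,0,0,1,0,0,0,-0.8]

```text
clock: 13.7
ee_pos: [0.5362, 0.0741, 0.1758]
orientation: [[-0.0, 1.0, 0.001], [-0.0, 0.001, -1.0], [-1.0, -0.0, 0.0]]
ft_force: [0.9, -1.0, -0.2]
grip_width: 0.0841
```

>>> servo_tool:
  motion: [0.123,-0.891,0.2,0.0436,0,0,-1,0.123,-0.891,0,0.0436,0,0,-1,0.123,-0.891,0,0.0436,0,0,-1,0.123,-0.891,0,0.0436,0,0,-1,0.123,-0.891,0,0.0436,0,0,-1]

```text
clock: 14.32
ee_pos: [0.5675, -0.1503, 0.1853]
orientation: [[0.002, 1.0, 0.001], [0.424, 0.0, -0.906], [-0.906, 0.002, -0.424]]
ft_force: [0.5, -0.5, 0.6]
grip_width: 0.095
```

>>> servo_tool:
  motion: [0.123,-0.891,-0.4,0.0436,0,0,-1,0.123,-0.891,-0.6,0.0436,0,0,-1,0,0,-0.4,0,0,0,-1,0,0,0,0,0,0,-1]

```text
clock: 14.82
ee_pos: [0.5784, -0.2368, 0.1123]
orientation: [[-0.003, 1.0, -0.002], [0.576, 0.0, -0.818], [-0.818, -0.003, -0.576]]
ft_force: [-0.1, 1.2, 0.2]
grip_width: 0.0955
```

Run:
```python
from h import *
w=load('w5'); print('w5 beaker',onz(w,494,188,.066))
w=snap('wrist','w7');s=snap('scene','s7');d=snap('side','d7');o=observe();print(o['ee_pos'],o['clock'],o['qpos'].round(1),o['orientation'].round(3))
```

```text
w5 beaker [ 0.57712874 -0.17843044  0.066     ]
[ 0.58037138 -0.23686353  0.11673292] 14.975 [-39.2  21.   93.1  26.3  89.7 -45.2] [[ 0.001  1.     0.004]
 [ 0.572  0.002 -0.82 ]
 [-0.82   0.003 -0.572]]
```

View pics/w7.png

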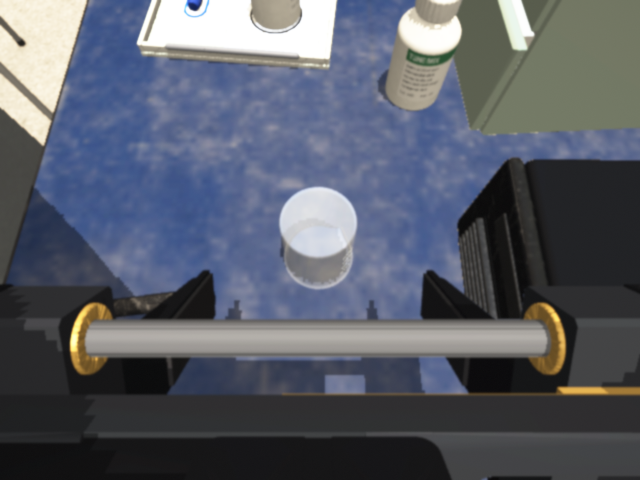

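View pics/s7.png

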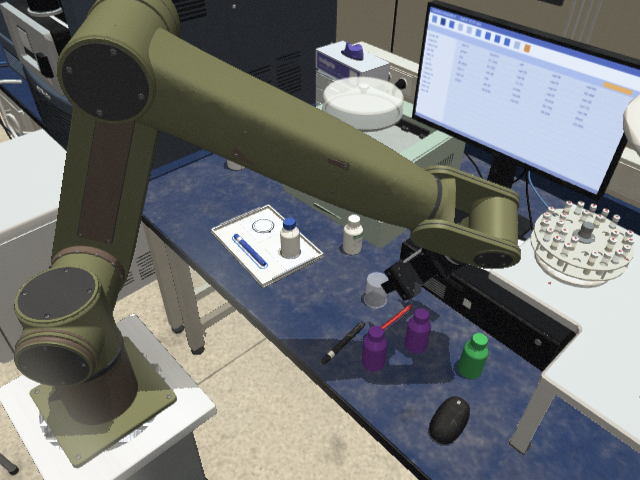

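View pics/d7.png

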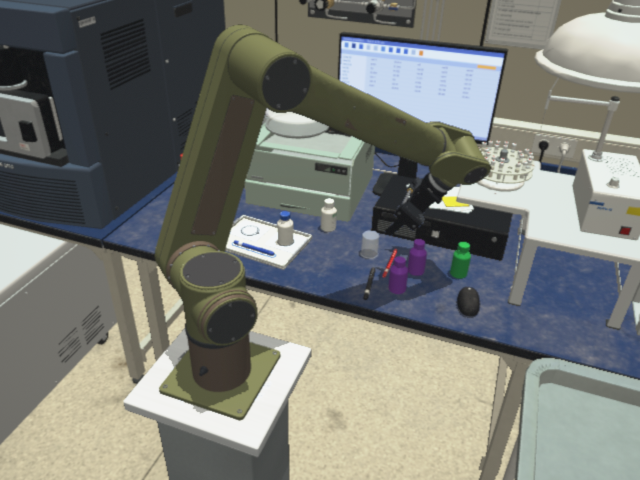

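Run:
```python
from h import *
w=load('w7'); print(onz(w,318,222,.066),onz(w,318,251,0))
```

```text
[ 0.57790811 -0.17985609  0.066     ] [ 0.57776127 -0.17525616  0.        ]
```

>>> servo_tool:
  motion: [-0.01,0.345,-0.49,0,0,0,-1,-0.01,0.345,-0.49,0,0,0,-1,-0.01,0.345,-0.49,0,0,0,-1,0,0.345,-0.49,0,0,0,-1,0,0,0,0,0,0,-1]
  force: 12

```text
clock: 15.6
ee_pos: [0.5774, -0.1663, 0.0168]
orientation: [[-0.003, 1.0, 0.003], [0.574, 0.004, -0.819], [-0.819, -0.001, -0.574]]
ft_force: [-0.5, 0.9, -0.1]
grip_width: 0.095
```

>>> servo_tool:
  motion: [0,0,0,0,0,0,-0.2,0,0,0,0,0,0,0,0,0,0,0,0,0,0.2,0,0,0,0,0,0,0.2,0,0,0,0,0,0,0.2]

```text
clock: 16.23
ee_pos: [0.578, -0.169, 0.0167]
orientation: [[0.0, 1.0, 0.001], [0.573, 0.0, -0.819], [-0.819, 0.0, -0.573]]
ft_force: [0.1, 0.0, 1.4]
grip_width: 0.0512
```

>>> servo_tool:
  motion: [0,0,0.5,0,0,0,0.2,0,0,0.9,0,0,0,0.2,0,0,0.9,0,0,0,0.2,-0.2,0,0.5,-0.0873,0,0,0.2,-0.2,0,0,-0.0873,0,0,0.2]

```text
clock: 16.85
ee_pos: [0.5599, -0.1706, 0.1623]
orientation: [[0.008, 1.0, 0.001], [0.25, -0.001, -0.968], [-0.968, 0.008, -0.25]]
ft_force: [-0.1, 0.6, -1.6]
grip_width: 0.0508
```

>>> servo_tool:
  motion: [-0.2,0,0,-0.0873,0,0,0.2,-0.2,0,0,-0.0873,0,0,0.2,-0.2,0,0,-0.0873,0,0,0.2,-0.2,0,0,-0.0873,0,0,0.2,-0.2,0,0,-0.0873,0,0,0.2]

```text
clock: 17.48
ee_pos: [0.5084, -0.1686, 0.1596]
orientation: [[0.004, 1.0, -0.003], [-0.579, -0.001, -0.815], [-0.815, 0.005, 0.579]]
ft_force: [-1.1, 0.4, -1.0]
grip_width: 0.051
```

>>> servo_tool:
  motion: [-0.2,0,0,-0.0873,0,0,0.2,-0.2,0,0,-0.0873,0,0,0.2,0,0,0,0,0,0,0.2,0,0,0,0,0,0,0.2]

```text
clock: 17.98
ee_pos: [0.489, -0.1689, 0.1582]
orientation: [[0.001, 1.0, -0.002], [-0.819, -0.0, -0.574], [-0.574, 0.002, 0.819]]
ft_force: [0.3, -0.4, -0.7]
grip_width: 0.0509
```

Run:
```python
from h import *
s=snap('scene','s8');d=snap('side','d8');o=observe();print(o['ee_pos'],o['clock'],o['qpos'].round(1),o['orientation'].round(3),o['grip_width'])
a=np.hstack([cv2.resize(s['pixels'][170:370,240:440,::-1],(400,400),interpolation=3),cv2.resize(d['pixels'][150:310,260:420,::-1],(400,400),interpolation=3)]); cv2.imwrite('pics/z8.png',a)
```

```text
[ 0.48922816 -0.16944113  0.15870668] 18.075 [  1.9  -1.9 122.5 -58.2  74.3  27. ] [[ 0.001  1.    -0.003]
 [-0.819 -0.001 -0.574]
 [-0.574  0.003  0.819]] 0.050776543899429614
```

View pics/z8.png

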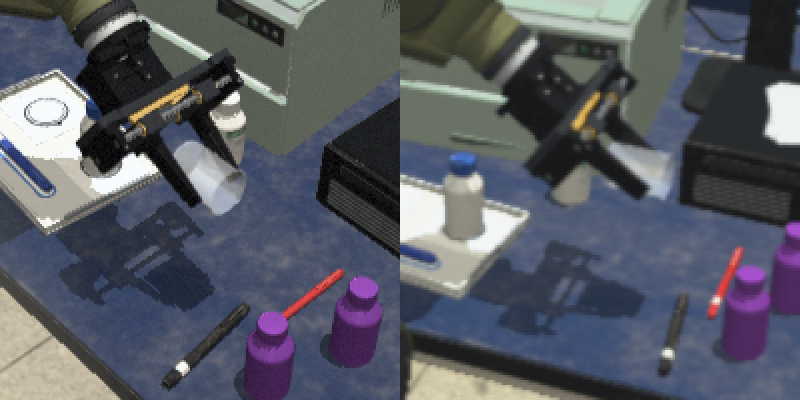

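>>> servo_tool:
  motion: [0,0.03,-0.8,0,0,0,0.2,0,0,-0.9,0,0,0,0.2,0,0,-0.7,0,0,0,0.2,0,0,-0.38,0,0,0,0.2,0,0,0,0,0,0,0.2]

```text
clock: 18.7
ee_pos: [0.4881, -0.1681, 0.0175]
orientation: [[-0.002, 1.0, 0.0], [-0.819, -0.001, -0.573], [-0.573, -0.001, 0.819]]
ft_force: [0.2, 0.2, -1.3]
grip_width: 0.0511
```

>>> servo_tool:
  motion: [0,0,-0.03,0,0,0,0.2,0,0,0,0,0,0,0.2]

```text
clock: 18.95
ee_pos: [0.489, -0.1675, 0.0174]
orientation: [[0.001, 1.0, -0.002], [-0.82, -0.0, -0.573], [-0.573, 0.002, 0.82]]
ft_force: [0.2, -0.5, -0.3]
grip_width: 0.0506
```

>>> servo_tool:
  motion: [0,0,-0.03,0,0,0,0.2,0,0,0,0,0,0,0.2,0,0,0,0,0,0,-0.1,0,0,0,0,0,0,-0.2,0,0,0,0,0,0,-0.25]

```text
clock: 19.58
ee_pos: [0.4879, -0.1673, 0.0146]
orientation: [[-0.0, 1.0, 0.001], [-0.82, 0.0, -0.573], [-0.573, -0.001, 0.82]]
ft_force: [-0.8, 1.4, 0.5]
grip_width: 0.0584
```

>>> servo_tool:
  motion: [0,0,0,0,0,0,-0.3,0,0,0,0,0,0,-0.3,0,0,0,0,0,0,-0.3]

```text
clock: 19.95
ee_pos: [0.488, -0.1673, 0.0146]
orientation: [[-0.0, 1.0, 0.001], [-0.82, 0.0, -0.573], [-0.573, -0.001, 0.82]]
ft_force: [0.4, 0.3, 0.5]
grip_width: 0.0618
```

Run:
```python
from h import *
s=snap('scene','s9');w=snap('wrist','w9');o=observe();print(o['ee_pos'],o['clock'],o['grip_width'])
a=np.hstack([cv2.resize(s['pixels'][170:370,240:440,::-1],(400,400),interpolation=3),cv2.resize(w['pixels'][:,:,::-1],(400,300),interpolation=3)[[*range(300)]+[299]*100]]); cv2.imwrite('pics/z9.png',a)
```

```text
[ 0.48800851 -0.16729119  0.01463736] 20.05 0.06184008194017413
```

View pics/z9.png

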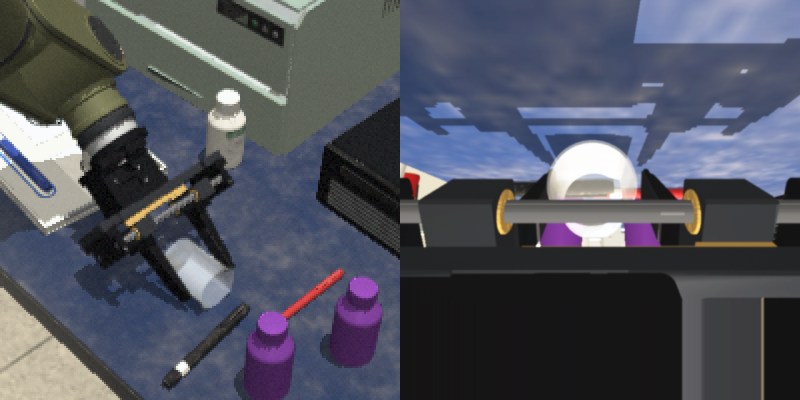

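>>> servo_tool:
  motion: [0,0,0,0,0,0,-0.6,0,0,0,0,0,0,-1,0,0,0,0,0,0,-1,0,0,0,0,0,0,-1,0,0,0,0,0,0,-1]

```text
clock: 20.68
ee_pos: [0.488, -0.1673, 0.0147]
orientation: [[-0.0, 1.0, 0.001], [-0.82, 0.0, -0.573], [-0.573, -0.001, 0.82]]
ft_force: [0.0, -0.0, -0.3]
grip_width: 0.0947
```

>>> servo_tool:
  motion: [0,0.3,0.21,0,0,0,-1,0,0.6,0.42,0,0,0,-1,0,0.8,0.56,0,0,0,-1,0,0.8,0.56,0,0,0,-1,0,0,0.6,0,0,0,-1]

```text
clock: 21.3
ee_pos: [0.4887, -0.0392, 0.1338]
orientation: [[0.004, 1.0, 0.003], [-0.819, 0.005, -0.574], [-0.574, 0.0, 0.819]]
ft_force: [-0.1, -0.1, 0.5]
grip_width: 0.0949
```

Run:
```python
from h import *
s=snap('scene','s10');d=snap('side','d10');w=snap('wrist','w10');o=observe();print(o['ee_pos'],o['clock'],o['grip_width'])
a=np.hstack([cv2.resize(s['pixels'][170:370,240:440,::-1],(400,400),interpolation=3),cv2.resize(d['pixels'][150:310,260:420,::-1],(400,400),interpolation=3)]); cv2.imwrite('pics/z10.png',a)
```

```text
[ 0.48920851 -0.04084303  0.13408949] 21.45 0.09507205497266921
```

View pics/z10.png

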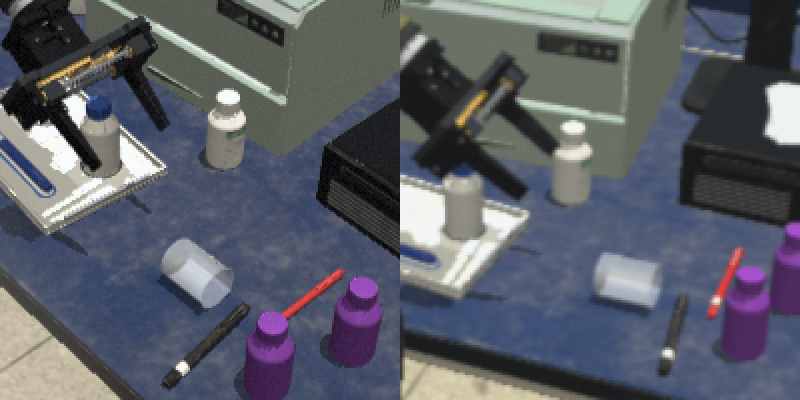

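View pics/w10.png

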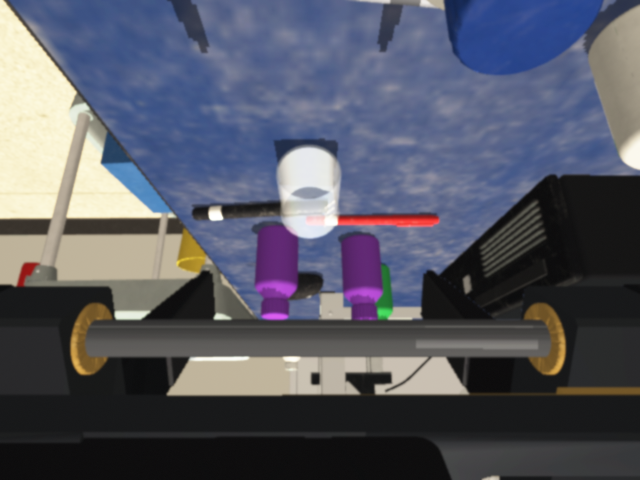

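>>> servo_tool:
  motion: [0,-0.3,0.3,0.0873,0,0,-1,0,-0.38,0.2,0.0873,0,0,-1,0,-0.38,0,0.0873,0,0,-1,0,-0.38,0,0.0873,0,0,-1,0,-0.38,0,0.0873,0,0,-1]

```text
clock: 22.08
ee_pos: [0.4877, -0.1334, 0.157]
orientation: [[0.001, 1.0, 0.001], [-0.082, 0.001, -0.997], [-0.997, 0.001, 0.082]]
ft_force: [0.4, -0.8, -0.6]
grip_width: 0.0954
```

>>> servo_tool:
  motion: [0,-0.4,0,0.0873,0,0,-1,0,-0.4,0,0.0873,0,0,-1,0,-0.4,-0.2,0.0873,0,0,-1,0,-0.4,-0.3,0.0873,0,0,-1,0,0,0,0,0,0,-1]

```text
clock: 22.7
ee_pos: [0.4855, -0.2145, 0.1262]
orientation: [[-0.004, 1.0, -0.009], [0.58, -0.005, -0.815], [-0.815, -0.009, -0.579]]
ft_force: [-0.5, 0.5, -0.4]
grip_width: 0.0951
```

Run:
```python
from h import *
w=load('w10'); print('base',onz(w,308,178,.027),'mouth',onz(w,311,208,.027))
s=snap('scene','s11');w=snap('wrist','w11');o=observe();print(o['ee_pos'],o['clock'],o['orientation'].round(3),o['qpos'].round(1))
a=np.hstack([cv2.resize(s['pixels'][220:340,280:400,::-1],(400,400),interpolation=3),cv2.resize(w['pixels'][80:380,170:470,::-1],(400,400),interpolation=3)]); cv2.imwrite('pics/z11.png',a)
```

```text
base [ 0.48346465 -0.12187622  0.027     ] mouth [ 0.48503488 -0.17347445  0.027     ]
[ 0.48727496 -0.21288686  0.1305587 ] 22.8 [[-0.002  1.    -0.002]
 [ 0.575 -0.001 -0.818]
 [-0.818 -0.002 -0.575]] [-43.   10.1 105.   24.8  90.5 -48.4]
```

View pics/z11.png

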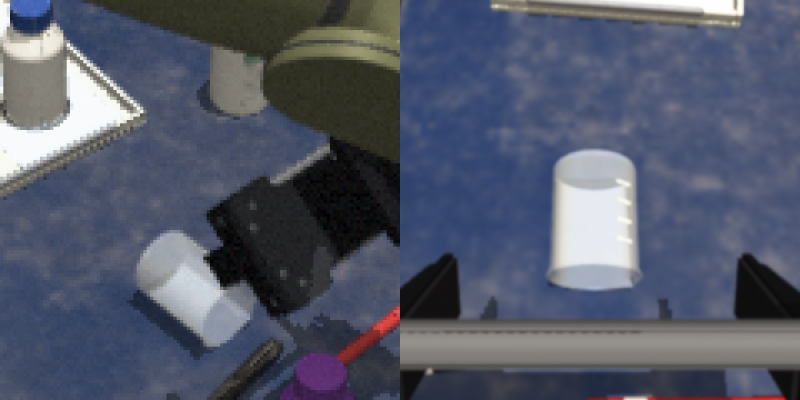

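View pics/w11.png

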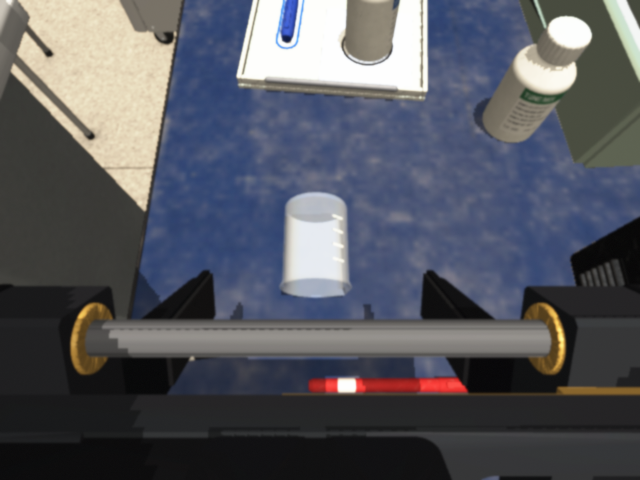

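Run:
```python
from h import *
w=load('w11'); a=onz(w,316.5,206,.027);b=onz(w,316.5,287,.027);print(a,b,(a+b)/2,a-b)
```

```text
[ 0.48477771 -0.11810976  0.027     ] [ 0.48463627 -0.18325521  0.027     ] [ 0.48470699 -0.15068248  0.027     ] [0.00014144 0.06514546 0.        ]
```

>>> servo_tool:
  motion: [-0.01,0.29,-0.47,0,0,0,-1,-0.01,0.29,-0.47,0,0,0,-1,-0.01,0.29,-0.47,0,0,0,-1,-0.01,0.29,-0.47,0,0,0,-1,-0.006,0.29,-0.47,0,0,0,-1]

```text
clock: 23.42
ee_pos: [0.4866, -0.1391, 0.016]
orientation: [[0.001, 1.0, 0.005], [0.571, 0.003, -0.821], [-0.821, 0.004, -0.571]]
ft_force: [-0.2, -0.5, 0.7]
grip_width: 0.0949
```

>>> servo_tool:
  motion: [0,0,0,0,0,0,-0.4,0,0,0,0,0,0,-0.1,0,0,0,0,0,0,0.2,0,0,0,0,0,0,0.2,0,0,0,0,0,0,0.2]

```text
clock: 24.05
ee_pos: [0.4859, -0.1412, 0.015]
orientation: [[0.0, 1.0, 0.001], [0.573, 0.0, -0.82], [-0.82, 0.001, -0.573]]
ft_force: [-0.6, -0.1, 0.5]
grip_width: 0.0502
```

>>> servo_tool:
  motion: [0,0,0.4,0,0,0,0.2,0,0,0.8,0,0,0,0.2,0,0,0.8,0,0,0,0.2,0,0,0.8,0,0,0,0.2,0,0,0.8,0,0,0,0.2]

```text
clock: 24.68
ee_pos: [0.4856, -0.1408, 0.1973]
orientation: [[0.001, 1.0, 0.001], [0.572, 0.001, -0.82], [-0.82, 0.001, -0.572]]
ft_force: [0.4, -0.0, -1.1]
grip_width: 0.0497
```

>>> servo_tool:
  motion: [0.14,0.735,0,-0.0873,0,0,0.2,0.14,0.735,0,-0.0873,0,0,0.2,0.14,0.735,0,-0.0873,0,0,0.2,0.14,0.735,0,-0.0873,0,0,0.2,0.14,0.735,0,-0.0873,0,0,0.2]

```text
clock: 25.3
ee_pos: [0.5212, 0.0442, 0.1977]
orientation: [[0.005, 1.0, -0.002], [-0.264, -0.0, -0.964], [-0.964, 0.006, 0.264]]
ft_force: [0.5, -0.6, -2.2]
grip_width: 0.0499
```

>>> servo_tool:
  motion: [0.14,0.735,0,-0.0873,0,0,0.2,0.14,0.735,0,-0.0873,0,0,0.2,0.14,0.735,0,-0.0873,0,0,0.2,0.14,0.735,0,-0.0873,0,0,0.2,0,0,0,0,0,0,0.2]

```text
clock: 25.92
ee_pos: [0.5474, 0.193, 0.1896]
orientation: [[-0.001, 1.0, 0.009], [-0.822, 0.004, -0.57], [-0.57, -0.008, 0.822]]
ft_force: [0.1, -1.1, -1.4]
grip_width: 0.0503
```

Run:
```python
from h import *
s=snap('scene','s12');d=snap('side','d12');w=snap('wrist','w12');o=observe();print(o['ee_pos'],o['clock'],o['orientation'].round(3),o['qpos'].round(1),o['grip_width'])
a=np.hstack([cv2.resize(s['pixels'][150:290,200:340,::-1],(400,400),interpolation=3),cv2.resize(d['pixels'][140:280,200:340,::-1],(400,400),interpolation=3)]); cv2.imwrite('pics/z12.png',a)
```

```text
[0.54894999 0.18958954 0.1960285 ] 26.075 [[ 0.     1.    -0.001]
 [-0.819 -0.001 -0.574]
 [-0.574  0.001  0.819]] [ 33.6  19.4  94.3 -43.9 100.5  39.2] 0.05009094180639947
```

View pics/z12.png

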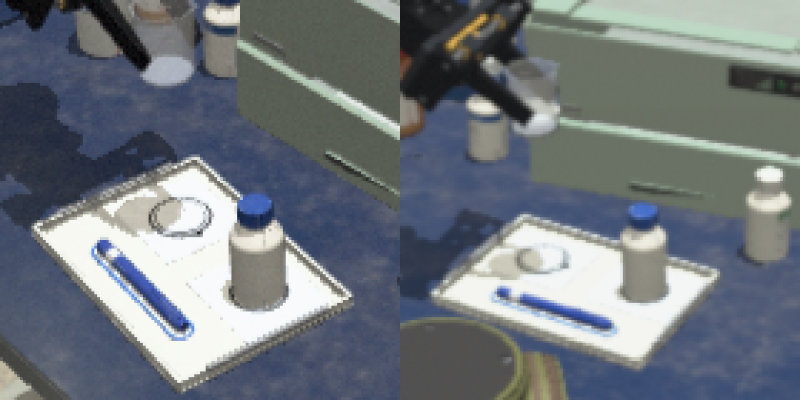

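View pics/w12.png

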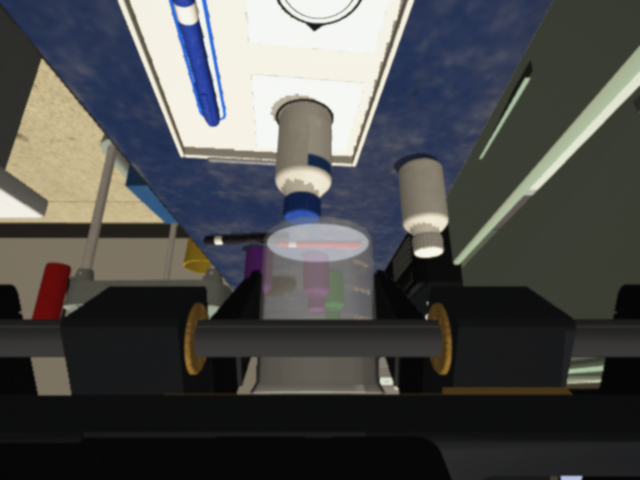

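>>> servo_tool:
  motion: [0,0,-0.6,0,0,0,0.2,0,0,-0.8,0,0,0,0.2,0,0,-0.8,0,0,0,0.2,0,0,-0.8,0,0,0,0.2,0,0,0,0,0,0,0.2]

```text
clock: 26.7
ee_pos: [0.5462, 0.1871, 0.0415]
orientation: [[-0.006, 1.0, 0.004], [-0.821, -0.002, -0.57], [-0.57, -0.007, 0.821]]
ft_force: [0.2, -0.2, -0.0]
grip_width: 0.05
```

Run:
```python
from h import *
s=snap('scene','s13');d=snap('side','d13');w=snap('wrist','w13');o=observe();print(o['ee_pos'],o['clock'],o['ft_force'])
z=.004+(o['ee_pos'][2]-.0271)
for c in (s,d): print(proj(c,[[.5487,.2018,.004],[.5487,.2018,z]]))
a=np.hstack([cv2.resize(s['pixels'][190:270,220:300,::-1],(400,400),interpolation=3),cv2.resize(d['pixels'][190:270,210:290,::-1],(400,400),interpolation=3)]); cv2.imwrite('pics/z13.png',a)
```

```text
[0.5496318  0.18975581 0.04653476] 26.85 [ 0.17778219 -0.10301815 -0.51908338]
[[261.99734579 225.21866431]
 [261.57319913 219.53477432]]
[[249.19935228 230.13313654]
 [248.92607507 224.89420084]]
```

View pics/z13.png

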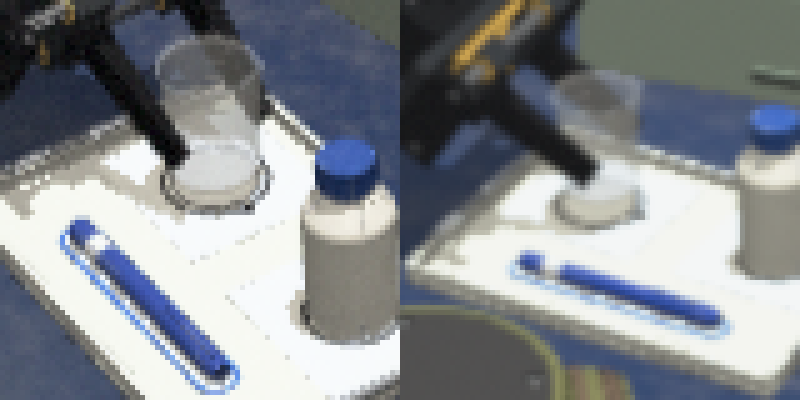

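>>> servo_tool:
  motion: [0,0,-0.2,0,0,0,0.2,0,0,-0.12,0,0,0,0.2,0,0,0,0,0,0,0.2,0,0,0,0,0,0,0.2]

```text
clock: 27.35
ee_pos: [0.5488, 0.1901, 0.0287]
orientation: [[0.0, 1.0, 0.001], [-0.82, 0.001, -0.573], [-0.573, -0.001, 0.82]]
ft_force: [0.5, 0.1, -0.4]
grip_width: 0.0499
```

Run:
```python
from h import *
o=observe();print(o['ee_pos'],o['clock'],o['ft_force'],o['orientation'].round(3))
s=snap('scene','s14');d=snap('side','d14');w=snap('wrist','w14')
a=np.hstack([cv2.resize(s['pixels'][190:270,220:300,::-1],(400,400),interpolation=3),cv2.resize(d['pixels'][190:270,210:290,::-1],(400,400),interpolation=3)]); cv2.imwrite('pics/z14.png',a)
```

```text
[0.54877371 0.19007503 0.02872104] 27.35 [ 0.45398808  0.05662379 -0.44291426] [[ 0.     1.     0.001]
 [-0.82   0.001 -0.573]
 [-0.573 -0.001  0.82 ]]
```

View pics/z14.png

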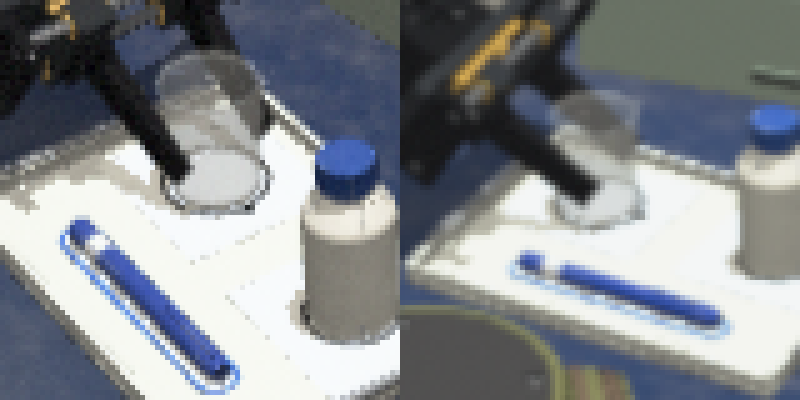

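>>> servo_tool:
  motion: [0,0,-0.03,0,0,0,0.2,0,0,0,0,0,0,0.2]

```text
clock: 27.75
ee_pos: [0.5489, 0.1898, 0.028]
orientation: [[-0.0, 1.0, 0.0], [-0.821, 0.0, -0.572], [-0.572, -0.0, 0.821]]
ft_force: [-0.5, -0.4, 4.0]
grip_width: 0.05
```

>>> servo_tool:
  motion: [0,0,-0.02,0,0,0,0.2,0,0,0,0,0,0,0.2]

```text
clock: 28.0
ee_pos: [0.549, 0.1895, 0.0278]
orientation: [[-0.0, 1.0, -0.0], [-0.821, -0.0, -0.57], [-0.57, 0.0, 0.821]]
ft_force: [-2.3, -3.0, 7.6]
grip_width: 0.0495
```

Contact made. Back off slightly, then release.

>>> servo_tool:
  motion: [0,0,0.03,0,0,0,0.2,0,0,0,0,0,0,0.1,0,0,0,0,0,0,-0.1,0,0,0,0,0,0,-0.2,0,0,0,0,0,0,-0.4]

```text
clock: 28.62
ee_pos: [0.5486, 0.19, 0.0272]
orientation: [[-0.0, 1.0, 0.001], [-0.82, 0.001, -0.573], [-0.573, -0.001, 0.82]]
ft_force: [-1.1, 0.1, -0.3]
grip_width: 0.0622
```

>>> servo_tool:
  motion: [0,0,0,0,0,0,-0.7,0,0,0,0,0,0,-0.7,0,0,0,0,0,0,-0.7]

```text
clock: 29.0
ee_pos: [0.5487, 0.19, 0.0276]
orientation: [[0.0, 1.0, 0.001], [-0.82, 0.0, -0.573], [-0.573, -0.001, 0.82]]
ft_force: [-0.4, 0.6, -0.3]
grip_width: 0.0801
```

Run:
```python
from h import *
o=observe();print(o['ee_pos'],o['clock'],o['ft_force'],o['grip_width'])
s=snap('scene','s15');d=snap('side','d15')
a=np.hstack([cv2.resize(s['pixels'][190:270,220:300,::-1],(400,400),interpolation=3),cv2.resize(d['pixels'][190:270,210:290,::-1],(400,400),interpolation=3)]); cv2.imwrite('pics/z15.png',a)
```

```text
[0.54872995 0.19000698 0.02762926] 29.0 [-0.37438035  0.61865076 -0.29496603] 0.08010461295197109
```

View pics/z15.png

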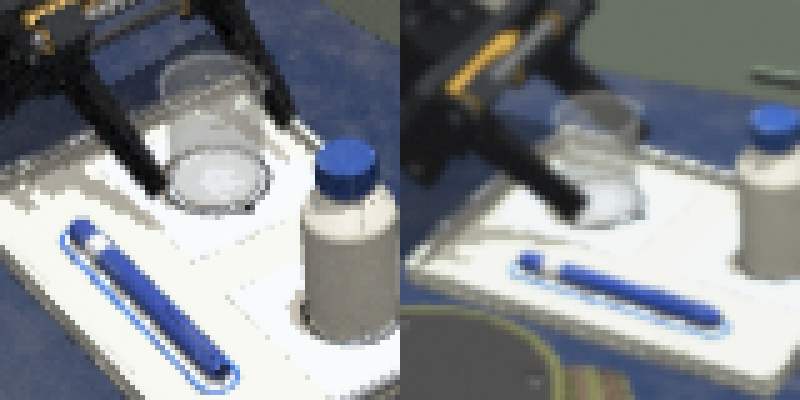

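>>> servo_tool:
  motion: [0,0.35,0.245,0,0,0,-0.8,0,0.6,0.42,0,0,0,-0.8,0,0.6,0.5,0,0,0,-0.8,0,0,0.9,0,0,0,-0.8,0,0,0.9,0,0,0,-0.8]

```text
clock: 29.72
ee_pos: [0.5486, 0.2691, 0.1779]
orientation: [[0.001, 1.0, 0.001], [-0.819, 0.002, -0.573], [-0.573, -0.0, 0.819]]
ft_force: [0.5, -0.6, 0.3]
grip_width: 0.0854
```

>>> servo_tool:
  motion: [0,-0.6,0.4,0.0873,0,0,-0.8,0,-0.6,0.4,0.0873,0,0,-0.8,0,-0.6,0.4,0.0873,0,0,-0.8,0,-0.6,0,0.0873,0,0,-0.8,0,-0.6,0,0.0873,0,0,-0.8]

```text
clock: 30.35
ee_pos: [0.5494, 0.1179, 0.2393]
orientation: [[0.006, 1.0, 0.003], [-0.082, 0.003, -0.997], [-0.997, 0.006, 0.082]]
ft_force: [0.2, 0.1, -1.3]
grip_width: 0.0855
```

>>> servo_tool:
  motion: [0,0,0,0.0435,0,0,-0.8,0,0,0,0,0,0,-0.8]

```text
clock: 30.6
ee_pos: [0.5491, 0.1164, 0.2376]
orientation: [[0.002, 1.0, -0.001], [-0.001, -0.001, -1.0], [-1.0, 0.002, 0.001]]
ft_force: [-0.0, 0.1, -0.7]
grip_width: 0.0854
```

Run:
```python
from h import *
w=snap('wrist','w16');s=snap('scene','s16');d=snap('side','d16')
o=observe();print(o['ee_pos'],o['clock'])
for n,p in dict(b0=[.5487,.2018,.004],b1=[.5487,.2018,.07],t=[.5357,.0738,.105],m=[.461,.1448,.018]).items(): print(n,proj(w,p))
a=np.hstack([cv2.resize(s['pixels'][190:290,210:310,::-1],(400,400),interpolation=3),cv2.resize(d['pixels'][180:280,200:300,::-1],(400,400),interpolation=3)]); cv2.imwrite('pics/z16.png',a)
```

```text
[0.54873838 0.11853598 0.23618011] 30.75
b0 [[317.15171809 123.90532328]]
b1 [[317.23051051 120.33063309]]
t [[301.54376222 283.29407125]]
m [[227.65808965 184.13328709]]
```

View pics/w16.png

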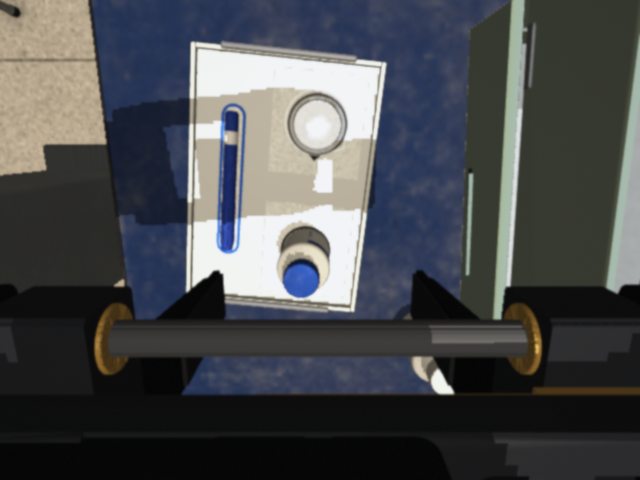

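View pics/z16.png

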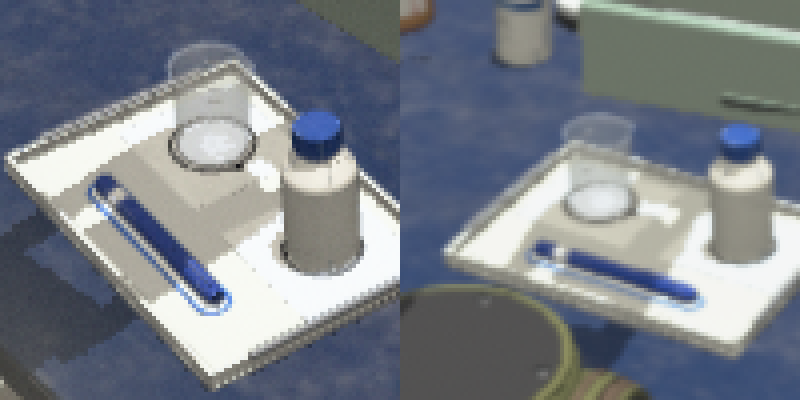

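Run:
```python
from h import *
w=load('w16')
p=w['pixels'].astype(int)
blue=((p[:,:,2]-p[:,:,0]>80)&(p[:,:,2]>110)).astype(np.uint8)
n,l,st,ce=cv2.connectedComponentsWithStats(blue)
for i in range(1,n):
    if st[i,4]>60:print(st[i],ce[i],onz(w,*ce[i],.105))
s=load('s16');d=load('d16')
for nm,c in (('s',s),('d',d)):
    p=c['pixels'].astype(int);m=((p[:,:,2]-p[:,:,0]>60)&(p[:,:,2]>90)).astype(np.uint8);n,l,st,ce=cv2.connectedComponentsWithStats(m)
    for i in range(1,n):
        if st[i,4]>40: print(nm,st[i],ce[i])
    print(proj(c,[[.5357,.0738,.105],[.5357,.0738,.087]]))
a=w['pixels'][190:310,240:370,::-1]; cv2.imwrite('pics/z17.png',cv2.resize(a,(650,600),interpolation=3))
```

```text
[221 106   7  55 101] [222.16831683 130.40594059] [0.47872924 0.19305161 0.105     ]
[217 211  23  43 500] [227.034 236.   ] [0.47772496 0.11324751 0.105     ]
[284 264  34  33 902] [300.5886918 280.0654102] [0.53496167 0.07656212 0.105     ]
s [ 430    7  210   70 1379] [538.50688905  42.29949239]
s [449  20   6   9  41] [451.31707317  24.        ]
s [ 428   24  176   62 1048] [520.29675573  56.39885496]
s [475  29   7   8  41] [478.07317073  32.43902439]
s [485  32   6   8  43] [487.44186047  35.44186047]
s [494  35   7   8  47] [496.93617021  38.4893617 ]
s [504  38   7   9  46] [506.73913043  41.56521739]
s [348  44  14   7  69] [354.49275362  47.30434783]
s [416 112 181  81 458] [510.1441048  154.11353712]
s [274 141  10   7  43] [278.60465116 144.20930233]
s [529 172  19  35  42] [535.54761905 189.4047619 ]
s [283 217  12   9  81] [288.80246914 221.01234568]
s [241 240  27  29 133] [255.26315789 255.34586466]
[[288.50147733 220.28572415]
 [288.68756726 226.07071215]]
d [342  37 162  21 788] [420.46954315  46.90862944]
d [341  50 135  18 438] [410.88812785  58.67351598]
d [339 117 147  23 319] [413.36050157 128.30407524]
d [280 211  10   8  59] [284.55932203 213.91525424]
d [243 244  31  11  84] [259.19047619 248.91666667]
[[284.95214017 212.66213802]
 [285.00396312 217.85763927]]
```

View pics/z17.png

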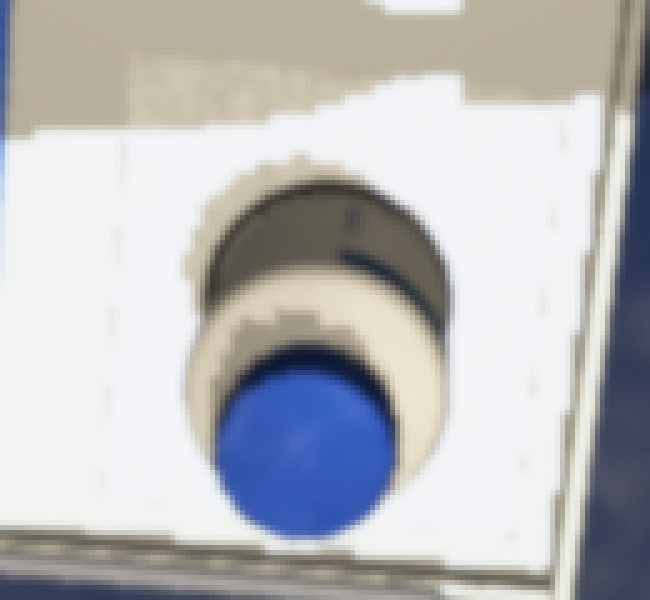

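Run:
```python
from h import *
print(order.job_done(), observe()['clock'])
```

```text
the job is handed in; nothing more can be done
the job is handed in; nothing more can be done
```

I laid out the kit in the tray and handed the job in at about 31 s of the 72 s allowed. No verdict was reported.

- **Blue marker:** it lies inside the long blue outline. My measurements before lowering it put it within about 1 mm of the centre, and the last pictures still show it inside the outline.
- **Blue-capped bottle:** it stands upright on its ring. In the last picture the cap centre is about 3 mm off the ring centre in y and 1 mm in x, within the 9 mm limit. The scene and side cameras put the cap within about a pixel of where it should be.
- **Beaker:** I turned it over in two 90° turns, laid it on its side on the bench in between, and fully let go with the gripper backed away. It did not visibly roll. I set it down under light contact (up to about 8 N) before releasing it. The last pictures show it mouth up and centred on the double ring.
- **Bystanders:** I never brought the gripper into contact with the black marker or the white-capped bottle. I did not re-measure either of them at the end.

At hand-in the gripper was open and about 13 cm above the bottle top, touching nothing. No check failed; the small disagreement over the bottle's y position is the only one.

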